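# Take the bore of a die sleeve with a telescoping gauge

### The job

Take the telescoping gauge from its wooden stand, put it down into the bore of the taller steel sleeve until its flange rests flat on the rim, and only there press the release pad so that its plungers spring out against the bore, then press the lock pad to lock it at that size. Withdraw the locked gauge and stand it back upright in its wooden stand, flange down flat, still locked and still set to the bore size. Do not knock over or shift the hammer, the jar or anything else.

Things in the scene. Friction and masses are not known exactly. Their poses are not given: they have to be found in the camera images.
- gauge: Loose telescoping gauge, 0.25 to 0.45 kg, upright in the stand, locked, plungers in. Origin: centre of the flange's underside, z up; its yaw when set down does not matter. Flange 76 mm diameter, z 0 to 5 mm. Black handle block 36 (x) by 24 (y) mm, z 5 to 38. Below: shoulder 45 mm diameter to z -5, taper to a 30 mm tube at z -20, nose at z -58. Plungers poke out along own +x and -x at z -38.
- gauge_grip (a point): Middle of the gauge's handle, 30 mm above the flange's underside (axes as the gauge). Grip the faces that look to own +y and -y, 24 mm apart; both sides are free above the flange. The rocker above (17 mm wide in y, 78 mm long in x, top at most 66 mm above the flange's underside) leaves the fingers room on both sides.
- tip_a (a point): Outermost point of the plunger that pokes out towards the gauge's own +x, 38 mm below the flange's underside. Each plunger slides by itself from drawn in (17 mm from the axis) to fully out (28 mm). Over both tips: 34 mm drawn in, 48 mm in the tall sleeve's bore, 56 mm fully out. Released, a spring of about 1 N drives each out; locked, a clamp holds them firmly.
- tip_b (a point): Outermost point of the other plunger, towards the gauge's own -x; likewise.
- lock_rocker (a joint): Rocker on top of the gauge (rad): 0 = locked (square lock pad down, round release pad up), 0.5 = released (the reverse). Press the raised pad straight down about 16 mm with about 5 N (less to lock) to its stop; it stays there. Released: the spring pushes the plungers out as far as they can go. Locked: spring off, plungers clamped as they are.
- lock_pad (a point): Centre of the top of the square lock pad (14 x 16 mm), at the rocker's end towards the gauge's own +x, 32 mm from the gauge's axis; tilts with the rocker. Seated gauge: pad top about 49 mm above the flange's underside when pressed down, about 65 mm when up.
- release_pad (a point): Centre of the top of the round release pad (14 mm diameter), at the rocker's other end, 32 mm from the axis towards the gauge's own -x. Same heights as the lock pad.
- tall_sleeve: Steel sleeve, the taller of two, upright on a dark wooden board (110 x 110 x 18 mm), all fixed to the bench. Outer diameter 84 mm, through bore 48 mm, 70 mm high, rim 88 mm above the bench. Origin: centre of the board's underside. The two sleeves and the stand may change places.
- tall_sleeve_mouth (a point): Centre of the tall sleeve's bore at the level of its rim.
- short_sleeve: The other sleeve, fixed likewise, not to be measured: same outer diameter, 45 mm high (rim 63 mm above the bench), bore 56 mm. Origin: centre of the board's underside.
- stand: Pale wooden block fixed to the bench, 100 x 100 mm, 75 mm high, with a through hole 59 mm in diameter in which the gauge hangs by its flange. Origin: centre of its underside.
- stand_mouth (a point): Centre of the stand's hole at the level of its top face.
- hammer: Bystander: wooden-handled hammer lying loose on the bench beyond the sleeves.
- crate: Bystander: yellow plastic crate of hand tools, 120 x 220 x 75 mm, tools up to about 150 mm high, fixed. Origin: centre of its underside.
- jar: Bystander: loose amber glass jar, 60 mm diameter, 75 mm high. Origin: centre of its underside.

How it is judged:
By the outcome, as a careful person would: the job done as asked, in the order asked, and still so for the second after the job is handed in, with the robot touching nothing.
It also fails if it takes over 72 s, if anything falls off the work surface, if the arm or the gripper's body presses on something with over 40 N, if the wrist force passes 120 N, or if a joint passes its speed limit or range.

### The arm

A 6-joint arm with a two-finger parallel gripper is mounted at the origin on the work surface. World frame = base frame: x ahead of the robot, y to its left, z up, the work surface at z = 0. Lengths are in mm, angles in rad, forces in N, time in s.
With the tool pointing down it reaches from about 275 to 750 mm from the base axis. Payload 10.2 kg.
Tool frame: the origin (TCP) lies midway between the tips of the shut fingers; the grasp point (between the pads) lies 19 mm behind it (ctrl.tcp_to_grasp is the z of the grasp point in the tool frame, in mm); z points along the fingers, y is the direction in which the jaws open and shut (so a half turn about z gives the same grasp; the last joint's range is limited). The gripper opens to 85 mm and grips with 20 to 120 N. Pads are 22 mm wide; open, the fingers measure 114 mm over their backs; the gripper's body (76 mm by 85 mm) begins 54 mm behind the grasp point. The pads swing forward as they close: fully open they stand 13 mm farther back than shut.
Start: joints at [0.89, 0.313, 1.498, -0, 1.331, -0.223], TCP at [232.05, 470.939, 231.294] pointing down, gripper open.
Joint ranges: [-2.94, 2.94], [-0.97, 2.17], [0.19, 2.56], [-1.23, 4.37], [0.02, 3.11], [-2.88, 2.88]. Speed limits (rad/s): [2.39, 2.39, 3.01, 3.14, 3.14, 3.14].

### API

Orientations are given as a unit quaternion [w, x, y, z].
In Python, from rig import sensors, capture, order, ctrl gives the robot as it stands. The module is installed in compiled form; this text tells all that it offers.
- The arm moves only by the tool play_rows, never from a script. Its argument "deltas" is a list of rows, each a list of 7 numbers: the shift along the world's x, y, z in units of 40 mm (1.0 is 40 mm), then the turn, a rotation vector about the world's x, y, z in units of 6 degrees (1.0 is 6 degrees), then the opening, from -1 (shut) to 1 (fully open). A call has 1 to 8 rows; each row shifts and turns the commanded pose from where the row before left it; what a row does not reach is not made up. A row lasts 1/12 s, in which the tool goes at most 41.7 mm and 7.16 degrees, less where a joint would pass 70% of its speed; a pose out of reach is approached as far as the arm can. A call is refused whole if a number of a shift passes 1 or a number of a turn 1, either way. A call with a gripper value outside its range is refused whole. The fingers move at their own pace and stop on an object; "squeeze" is the grip in N (left out, the last holds). Time passes only in rows, so rows that do not move let the fingers close. It gives the time, the measured TCP pose, the force and the opening at its end, in the units of the state.
- sensors.sense(): the state, without advancing time (a new reading comes with each control period).
- capture(name): name is "side" or "top" or "wrist"; returns a dict with "pixels" (480x640x3 uint8, red, green, blue), "z_map" (480x640 float32, mm along the optical axis (not along the pixel's ray), 0 where there is no reading), "fx", "fy", "cx", "cy" (pixels), "k1" (the pictures are not rectified: a ray, as slopes to the right and down, at radius r is drawn at 1 + k1 r^2 times it, then the intrinsics apply), "eye" and "rotation" of the camera in the world; the wrist camera has in their place "tool_from_camera" (4x4, takes a point from camera to tool coordinates, whose origin is the TCP and whose axes are the flange's). Camera axes: x right, y down, z forward; pixel columns grow to the right and rows downward; lengths in mm; the calibration is good to about 2 mm. A picture is of the moment at which its call begins: read the wrist's pose just before it.
- order.finish_job(): hands the job in, once; it reports no verdict.
The state is a dict: "time_s": time; "joints": joint angles; "dq": joint speeds; "tau": joint torques, N m; "eef_pos": TCP position; "ee_rot": TCP orientation; "force": force on the tool from outside, world axes, zero at the start; "wrist_torque": the same for the moment, N m; "grip_width": opening from 0.0 (shut) to 1.0 (fully open).
Only numpy, scipy, OpenCV 4.12 (cv2) and the standard library are available. Lean on these libraries where they do the work, as an engineer would, in place of code of your own. Each camera call takes 0.05 s, during which the arm holds its last target. There are 200 camera calls.

## Working session

There is one attempt and no reset: what is moved stays moved. The work goes in short steps, Python scripts to look and compute and a tool call to move; the robot and the scene stay as the last step left them, time stands still between calls to the robot, and variables do not carry over. Pictures are saved under pics/ and viewed, about 8 in all and at most 12, crops included, and the job is handed in when it is done.

Besides the shell and the picture viewer there is one more tool, called after "Request:" by a JSON object that holds its "name" and its "arguments". play_rows: Moves the arm, as the interface text tells. Its arguments: {"type":"object","properties":{"deltas":{"type":"array","items":{"type":"array","items":{"type":"number"}}},"squeeze":{"type":"number"}},"required":["deltas"]}

```bash
mkdir -p pics; cat > h.py <<'E'
import numpy as np, cv2
from rig import sensors, capture, order, ctrl
from scipy.spatial.transform import Rotation as R
def q2R(q): return R.from_quat([q[1],q[2],q[3],q[0]]).as_matrix()
def cap(name):
    s=sensors.sense(); c=capture(name)
    if name=='wrist':
        T=np.array(c['tool_from_camera']); Rt=q2R(s['ee_rot'])
        c['rot']=Rt@T[:3,:3]; c['pos']=Rt@T[:3,3]+np.array(s['eef_pos'])
    else: c['rot']=np.array(c['rotation']); c['pos']=np.array(c['eye'])
    return c
def slopes(c,uv):
    uv=np.atleast_2d(np.float64(uv)); d=(uv-[c['cx'],c['cy']])/[c['fx'],c['fy']]; x=d.copy()
    for _ in range(20): x=d/(1+c['k1']*(x**2).sum(1,keepdims=True))
    return x
def rays(c,uv):
    x=slopes(c,uv); return np.c_[x,np.ones(len(x))]@c['rot'].T
def onplane(c,uv,z):
    d=rays(c,uv); return c['pos']+d*((z-c['pos'][2])/d[:,2])[:,None]
def cloud(c):
    v,u=np.mgrid[:480,:640]; d=rays(c,np.c_[u.ravel(),v.ravel()])
    return (c['pos']+d*c['z_map'].reshape(-1,1)).reshape(480,640,3)
def proj(c,P):
    p=(np.atleast_2d(P)-c['pos'])@c['rot']; x=p[:,:2]/p[:,2:]
    x=x*(1+c['k1']*(x**2).sum(1,keepdims=True)); return x*[c['fx'],c['fy']]+[c['cx'],c['cy']]
def save(c,n,box=None,k=1):
    im=c['pixels'][:,:,::-1]
    if box: im=im[box[1]:box[3],box[0]:box[2]]
    cv2.imwrite('pics/'+n,cv2.resize(im,None,fx=k,fy=k,interpolation=cv2.INTER_CUBIC))
E
python3 - <<'E'
from h import *
print(sensors.sense(),ctrl.tcp_to_grasp)
for n in('top','side'):
    c=cap(n); save(c,n+'0.png'); print(n,c['fx'],c['cx'],c['cy'],c['k1'],c['pos'],c['rot'].round(3).tolist())
E
```

```text
{'time_s': 0.0, 'joints': array([ 8.89607384e-01,  3.13433916e-01,  1.49846187e+00, -2.69435313e-05,
        1.33100511e+00, -2.23422023e-01]), 'dq': array([-1.75233013e-04,  2.69451172e-04,  6.35070256e-04, -9.37632023e-04,
        3.89087707e-04,  5.95992796e-05]), 'tau': array([ 4.53948242e-04, -4.12283242e+01, -2.59739792e+01, -1.99386650e-04,
        4.18472802e-03,  2.43898836e-05]), 'eef_pos': array([231.87502816, 470.71860016, 230.73398109]), 'ee_rot': array([-2.74107484e-04,  2.26887071e-01,  9.73920854e-01, -5.94059501e-04]), 'force': array([ 0.77174139, -1.18311737,  0.91322986]), 'wrist_torque': array([-0.02227573, -0.00667575,  0.01102992]), 'grip_width': 0.9984714991263032} -18.700000000000003
top 580.7904198935547 314.77017171185577 241.95466401734828 -0.14212060376268637 [ 339.85059608  -56.52489854 1572.57219149] [0.046, -0.703, 0.708, -0.055]
side 456.3248168921347 326.2906480922354 242.16708110309284 0.013623678452617857 [488.531944   621.29180564 635.81968774] [0.017, -0.053, 0.897, -0.439]
```

View pics/top0.png

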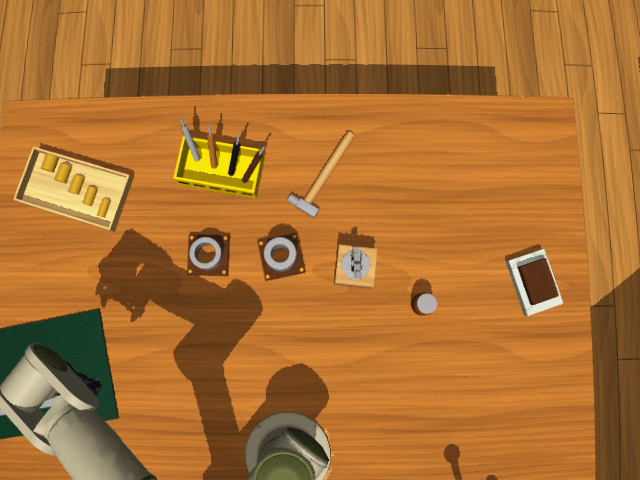

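View pics/side0.png

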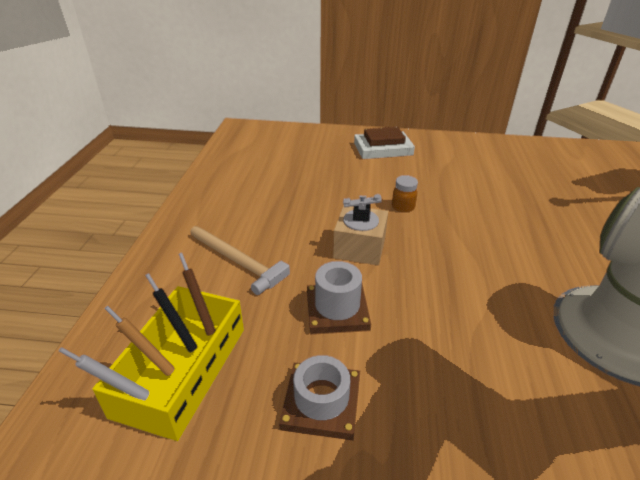

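The top view shows the stand with the gauge near (356,264), with one sleeve at (280,254) and the other at (206,252). In the side view the sleeve beside the stand is the taller one (338,290). The crate and hammer are beyond the sleeves, and the jar is to the right of the stand.

```bash
sed -i "s/c\['rot'\]=np.array(c\['rotation'\])/c['rot']=q2R(c['rotation'])/" h.py
python3 - <<'E'
from h import *
t=cap('top'); s=cap('side')
print(t['rot'].round(2).tolist()); 
P=cloud(t)
for n,(u,v),z in(('short',(206,252),63),('tall',(280,254),88),('gauge',(356,264),80),('jar',(425,303),75),('hammerhead',(304,205),20)):
    w=P[v-22:v+22,u-22:u+22].reshape(-1,3)
    print(n,onplane(t,(u,v),z).round(1),np.percentile(w[:,2],[5,50,70,90,99]).round(1))
for n,(u,v),z in(('short',(323,378),63),('tall',(339,279),88),('gauge',(361,219),80)): print('side',n,onplane(s,(u,v),z).round(1))
c=cap('wrist');print(c['pos'],np.array(c['tool_from_camera']).round(3).tolist(),c['fx'],c['k1'])
E
```

```text
[[-0.01, -0.99, 0.14], [-1.0, 0.01, -0.01], [0.01, -0.14, -0.99]]
short [[531.3 209.1  63. ]] [-4.1 18.1 28.4 63.8 69.9]
tall [[521.7  13.3  88. ]] [-3.3 19.2 76.2 89.3 94.1]
gauge [[ 495.1 -182.7   80. ]] [ -2.2  76.1  79.8 123.1 138.8]
jar [[ 392.5 -360.7   75. ]] [-5.3  1.4  5.2 74.1 80.8]
hammerhead [[664.1 -48.9  20. ]] [-5.5  1.5  5.8 24.7 31.6]
side short [[529.7 214.1  63. ]]
side tall [[523.8  23.5  88. ]]
side gauge [[ 494.6 -178.7   80. ]]
[159.58300313 505.43233406 373.33601986] [[0.001, -0.951, -0.309, 80.243], [1.0, 0.001, 0.001, -1.041], [-0.0, -0.309, 0.951, -142.385], [0.0, 0.0, 0.0, 1.0]] 407.1406722940142 0.01102937213063466
```

Request:
{"name": "play_rows", "arguments": {"deltas": [[0.5,-0.8,0,0,0,0.5,1],[0.5,-0.8,0,0,0,0.5,1],[0.5,-0.8,0,0,0,0.5,1],[0.5,-0.8,0,0,0,0.5,1],[0.5,-0.8,0,0,0,0.5,1],[0.5,-0.8,0,0,0,0.5,1],[0.5,-0.8,0,0,0,0.5,1],[0.5,-0.8,0,0,0,0.5,1]]}}

```text
time_s: 0.92
eef_pos: [392.6, 213.2, 231.4]
ee_rot: [0.0, 0.018, 1.0, 0.0]
force: [1.4, 1.1, 0.9]
grip_width: 0.998
```

Request:
{"name": "play_rows", "arguments": {"deltas": [[0.5,-0.8,0,0,0,0.4,1],[0.5,-0.8,0,0,0,0,1],[0.5,-0.8,0,0,0,0,1],[0.5,-0.8,0,0,0,0,1],[0.5,-0.8,0,0,0,0,1],[0.5,-0.8,0,0,0,0,1],[0,0,0,0,0,0,1],[0,0,0,0,0,0,1]]}}

```text
time_s: 1.58
eef_pos: [512.4, 21.6, 230.8]
ee_rot: [-0.0, -0.0, 1.0, 0.0]
force: [1.1, 0.4, -0.0]
grip_width: 1.003
```

```bash
python3 - <<'E'
from h import *
s=sensors.sense(); print(s['time_s'],s['eef_pos'],q2R(s['ee_rot']).round(3).tolist(),s['force'])
c=cap('wrist'); save(c,'w1.png'); np.save('w1.npy',c,allow_pickle=True)
E
```

```text
1.5833 [512.39267924  21.6359591  230.75028316] [[-1.0, -0.0, -0.001], [-0.0, 1.0, 0.0], [0.001, 0.0, -1.0]] [ 1.14824946  0.40865338 -0.04071864]
```

View pics/w1.png

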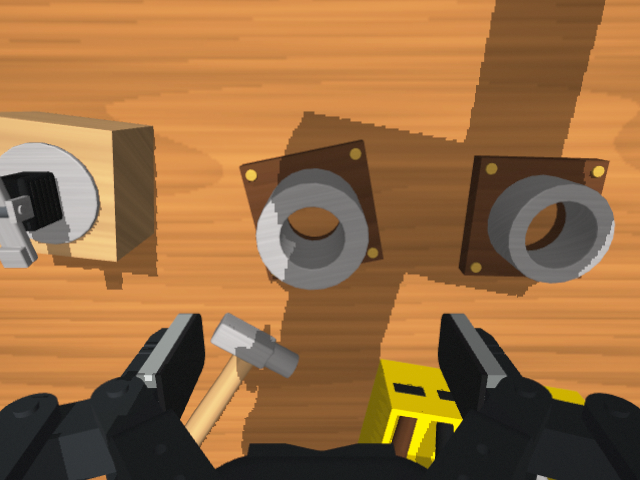

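The tall sleeve sits near (312,232), with the short one on the right at (553,232). The stand and gauge are at the left edge, and the hammer and crate are on the far side at the bottom. I'll measure the sleeve offline while moving on to the gauge.

Request:
{"name": "play_rows", "arguments": {"deltas": [[0,-0.9,0,0,0,0,1],[0,-1,0,0,0,0,1],[0,-1,0,0,0,0,1],[0,-1,0,0,0,0,1],[-0.5,-1,0,0,0,0,1],[0,0,0,0,0,0,1],[0,0,0,0,0,0,1]]}}

```text
time_s: 2.22
eef_pos: [492.8, -170.5, 231.4]
ee_rot: [-0.0, -0.001, 1.0, 0.0]
force: [-1.2, 0.0, -0.9]
grip_width: 0.999
```

```bash
cat >> h.py <<'E'
from scipy.optimize import least_squares
def circ(p):
    f=lambda q:np.hypot(p[:,0]-q[0],p[:,1]-q[1])-q[2]
    r=least_squares(f,[*p[:,:2].mean(0),30],loss='soft_l1'); return r.x.round(2),np.std(f(r.x)).round(2)
E
python3 - <<'E'
from h import *
w=np.load('w1.npy',allow_pickle=True).item()
def rim(c,x,y,z0):
    P=cloud(c); m=(np.hypot(P[...,0]-x,P[...,1]-y)<60)&(np.abs(P[...,2]-z0)<6)&(c['z_map']>0)
    z=np.median(P[m][:,2]); m=cv2.medianBlur(m.astype(np.uint8)*255,5)
    cs,h=cv2.findContours(m,cv2.RETR_CCOMP,cv2.CHAIN_APPROX_NONE)
    o=max((k for k in range(len(cs)) if h[0][k][3]<0),key=lambda k:cv2.contourArea(cs[k]))
    print('zmed',z.round(1),'outer',circ(onplane(c,cs[o][:,0],z0)))
    ii=[k for k in range(len(cs)) if h[0][k][3]==o]
    if ii:
        i=max(ii,key=lambda k:cv2.contourArea(cs[k])); print('inner',circ(onplane(c,cs[i][:,0],z0)))
print('tall');rim(w,522,18,88)
t=cap('top');print('top');rim(t,522,18,88)
s=cap('side');print('side');rim(s,522,18,88)
s=sensors.sense();print(s['time_s'],s['eef_pos'])
c=cap('wrist');save(c,'w2.png');np.save('w2.npy',c,allow_pickle=True)
print('flange');rim(c,495,-182,80)
E
```

```text
tall
zmed 87.7 outer (array([525.14,  14.7 ,  41.49]), np.float64(0.24))
inner (array([524.6 ,  15.07,  23.49]), np.float64(0.31))
top
zmed 88.3 outer (array([525.76,  14.89,  40.38]), np.float64(0.99))
inner (array([525.46,  14.94,  24.87]), np.float64(0.65))
side
zmed 87.7 outer (array([525.71,  19.33,  42.12]), np.float64(0.93))
inner (array([525.52,  19.26,  22.72]), np.float64(0.82))
2.3167 [ 493.57197514 -168.81614263  231.52222097]
flange
zmed 75.5 outer (array([ 491.36, -182.38,   50.27]), np.float64(14.78))
```

View pics/w2.png

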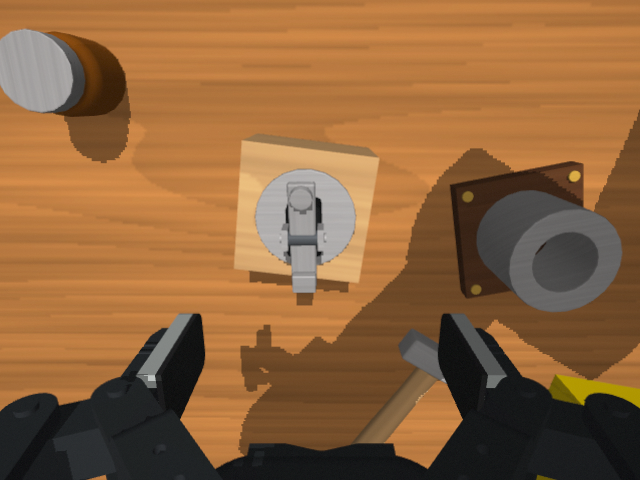

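The gauge is in its stand at (305,217). The round release pad is on the robot side at (301,198), and the square lock pad is on the far side at (304,285). Next I'll measure the flange, the pads and the stand top.

```bash
python3 - <<'E'
from h import *
c=np.load('w2.npy',allow_pickle=True).item()
im=c['pixels']; hsv=cv2.cvtColor(im,cv2.COLOR_RGB2HSV); P=cloud(c)
# flange: grey, radius
g=((hsv[...,1]<60)&(hsv[...,2]>60)).astype(np.uint8)*255; g[:,:230]=0;g[:,380:]=0;g[:130]=0;g[310:]=0
cs,_=cv2.findContours(g,cv2.RETR_EXTERNAL,cv2.CHAIN_APPROX_NONE); k=max(cs,key=cv2.contourArea)[:,0]
p=onplane(c,k,80); q=p[np.hypot(p[:,0]-492,p[:,1]+178)<60]
x,_=circ(q); keep=q
for _ in range(5):
    keep=q[np.abs(np.hypot(q[:,0]-x[0],q[:,1]-x[1])-x[2])<1.5]; x,s=circ(keep)
print('flange',x,s,len(keep)); fl=P[(g>0)&(np.abs(P[...,2]-80)<6)];print('flange z',np.median(fl[:,2]))
# pads
rk=(g>0)&(P[...,2]>112); rp=P[rk]; print('rocker pts',len(rp),rp.mean(0))
d=rp[:,:2]-np.median(rp[:,:2],0); u,s_,vt=np.linalg.svd(d,full_matrices=False); print('axis dir deg',np.degrees(np.arctan2(vt[0,1],vt[0,0])))
for uv,z in(((301,198),140),((304,283),124)):
    w=P[uv[1]-4:uv[1]+5,uv[0]-4:uv[0]+5].reshape(-1,3); print(uv,np.median(w,0).round(1),onplane(c,uv,z).round(1))
# handle block black faces: 
b=(hsv[...,2]<45)&(P[...,2]>85)&(P[...,2]<118)&(np.hypot(P[...,0]-x[0],P[...,1]-x[1])<38)
print('black',b.sum(), [np.percentile(P[b][:,i],[2,98]).round(1) for i in(0,1,2)])
# stand top
st=((np.abs(P[...,2]-75)<5)&(hsv[...,1]>60)&(np.hypot(P[...,0]-x[0],P[...,1]-x[1])<90))|((np.hypot(P[...,0]-x[0],P[...,1]-x[1])<38))
st=cv2.morphologyEx(st.astype(np.uint8)*255,cv2.MORPH_OPEN,np.ones((5,5)))
cs,_=cv2.findContours(st,cv2.RETR_EXTERNAL,cv2.CHAIN_APPROX_NONE); k=max(cs,key=cv2.contourArea)[:,0]
print('stand',cv2.minAreaRect(onplane(c,k,75)[:,:2].astype(np.float32)))
o=im[:,:,::-1].copy(); o[rk]=(0,0,255); o[b]=(255,0,0); cv2.drawContours(o,[k.reshape(-1,1,2)],-1,(0,255,0),1)
for a in np.arange(0,6.28,.1):
    v=proj(c,[x[0]+x[2]*np.cos(a),x[1]+x[2]*np.sin(a),80])[0].round().astype(int); cv2.circle(o,tuple(int(i) for i in v),1,(255,0,255),-1)
cv2.imwrite('pics/w2o.png',cv2.resize(o[120:310,220:400],None,fx=3,fy=3))
E
```

```text
flange [ 494.53 -180.97   37.14] 0.28 257
flange z 79.8023252280201
rocker pts 3401 [ 492.01298211 -180.69950928  130.3427113 ]
axis dir deg -0.4983879537564073
(301, 198) [ 465.1 -181.   139.9] [[ 465.1 -181.   140. ]]
(304, 283) [ 526.7 -180.3  124.2] [[ 526.8 -180.3  124. ]]
black 173 [array([477.2, 510.7]), array([-192.7, -169.8]), array([ 88.1, 113.7])]
stand ((498.5414733886719, -183.3208465576172), (100.69757843017578, 112.67681121826172), 83.25255584716797)
```

View pics/w2o.png

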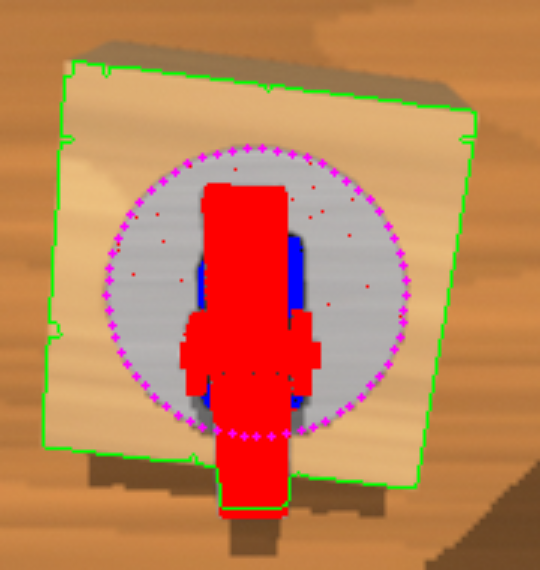

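The overlay shows the flange fit, centre (494.5, -181.0) with r≈37-38, lying on the disc. The rocker lies along world x with yaw ≈0°. The measured heights of 79.8, 140 and 124 match the expected 80, 140 and 124. Next I'll move down to grasp.

Request:
{"name": "play_rows", "arguments": {"deltas": [[0.03,-0.3,-0.5,0,0,0,1],[0,0,-0.7,0,0,0,1],[0,0,-0.7,0,0,0,1],[0,0,-0.7,0,0,0,1],[0,0,-0.5,0,0,0,1],[0,0,-0.3,0,0,0,1],[0,0,0,0,0,0,1],[0,0,0,0,0,0,1]]}}

```text
time_s: 3.03
eef_pos: [495.0, -181.1, 95.5]
ee_rot: [-0.0, -0.002, 1.0, 0.0]
force: [0.1, -0.3, 0.6]
grip_width: 1.004
```

Request:
{"name": "play_rows", "arguments": {"deltas": [[0,0,-0.2,0,0,0,0],[0,0,0,0,0,0,-0.3],[0,0,0,0,0,0,-0.6],[0,0,0,0,0,0,-0.8],[0,0,0,0,0,0,-1],[0,0,0,0,0,0,-1],[0,0,0,0,0,0,-1],[0,0,0,0,0,0,-1]], "squeeze": 50}}

```text
time_s: 3.7
eef_pos: [494.9, -182.2, 88.0]
ee_rot: [0.0, -0.001, 1.0, -0.0]
force: [-0.5, 3.2, 5.3]
grip_width: 0.272
```

Request:
{"name": "play_rows", "arguments": {"deltas": [[0,0,0.3,0,0,0,-1],[0,0,0.5,0,0,0,-1],[0,0,0.5,0,0,0,-1],[0,0,0.5,0,0,0,-1],[0,0,0.5,0,0,0,-1],[0,0,0.3,0,0,0,-1],[0,0,0,0,0,0,-1],[0,0,0,0,0,0,-1]]}}

```text
time_s: 4.37
eef_pos: [494.3, -182.3, 190.6]
ee_rot: [-0.0, -0.001, 1.0, 0.0]
force: [-1.0, 0.8, -6.9]
grip_width: 0.271
```

```bash
python3 - <<'E'
from h import *
s=sensors.sense();print(s['time_s'],s['eef_pos'],s['force'],s['wrist_torque'],s['grip_width'])
c=cap('wrist');save(c,'w3.png');np.save('w3.npy',c,allow_pickle=True)
# stand top centre from corners in w2
w=np.load('w2.npy',allow_pickle=True).item()
k=np.array([(65,62),(475,108),(417,488),(43,447)])/3+[220,120]
p=onplane(w,k,75);print(p.round(1),p.mean(0),np.linalg.norm(p-np.roll(p,1,0),axis=1).round(1))
# stand hole now: depth well below the top
P=cloud(c);hsv=cv2.cvtColor(c['pixels'],cv2.COLOR_RGB2HSV)
print(proj(c,[495,-181,75]),proj(c,[495,-181,163]))
E
```

```text
4.3667 [ 494.29348687 -182.2515472   190.59175213] [-1.04550302  0.75877539 -6.89714674] [-0.01448385  0.00158407 -0.00348106] 0.2714379290009786
[[ 438.  -226.2   75. ]
 [ 448.3 -127.8   75. ]
 [ 548.6 -138.3   75. ]
 [ 537.3 -237.5   75. ]] [ 493.04939756 -182.43695914   75.        ] [ 99.9  98.9 100.8  99.8]
[[323.33484531 233.37904145]] [[324.5824265  290.98344513]]
```

View pics/w3.png

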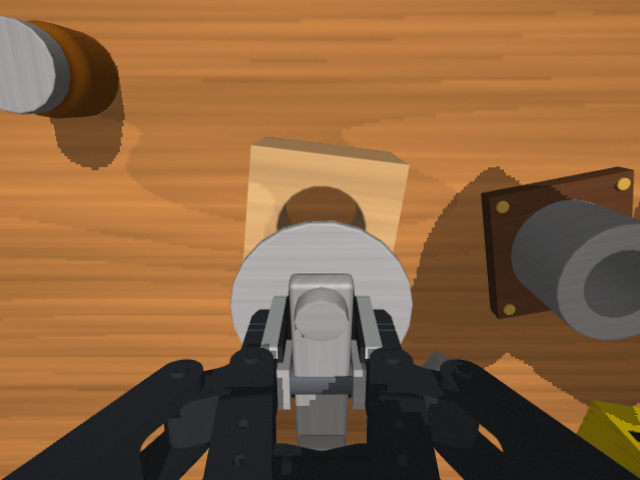

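The gauge is lifted and looks level in the gripper. The release pad shows at (322,310), and the stand hole is visible above the flange. I'll measure the in-hand flange offset.

```bash
python3 - <<'E'
from h import *
c=np.load('w3.npy',allow_pickle=True).item()
hsv=cv2.cvtColor(c['pixels'],cv2.COLOR_RGB2HSV);P=cloud(c)
g=((hsv[...,1]<60)&(hsv[...,2]>90)&(P[...,2]>165)&(P[...,2]<200)).astype(np.uint8)*255; g[:,:225]=0;g[:,420:]=0;g[310:]=0
g=cv2.morphologyEx(g,cv2.MORPH_CLOSE,np.ones((5,5)))
cs,_=cv2.findContours(g,cv2.RETR_EXTERNAL,cv2.CHAIN_APPROX_NONE);k=max(cs,key=cv2.contourArea)[:,0]
k=k[k[:,1]<300]
zf=np.median(P[(g>0)&(np.arange(480)[:,None]<262)][:,2]);print('flange top z',zf)
w=P[(g>0)&(np.arange(480)[:,None]<262)];A=np.c_[w[:,:2]-w[:,:2].mean(0),np.ones(len(w))];print('plane tilt',np.linalg.lstsq(A,w[:,2],rcond=None)[0])
for z in(zf,182.6):
    q=onplane(c,k,z); x,s=circ(q)
    for _ in range(8):
        kk=q[np.abs(np.hypot(q[:,0]-x[0],q[:,1]-x[1])-x[2])<1.2]; x,s=circ(kk)
    print(z,x,s,len(kk))
# hole of the sleeve again
from h import *
P2=P; m=(np.hypot(P[...,0]-525,P[...,1]-15)<55)&(np.abs(P[...,2]-88)<4)
print(m.sum(),P[m].mean(0))
E
```

```text
flange top z 182.3543719437601
plane tilt [-1.14084794e+00 -4.99735694e-03  1.83001633e+02]
182.3543719437601 [ 472.14 -182.62   19.64] 0.7 40
182.6 [ 472.05 -182.62   19.61] 0.69 40
5277 [525.5785941   -2.70378336  87.60194464]
```

```bash
python3 - <<'E'
from h import *
c=np.load('w3.npy',allow_pickle=True).item()
hsv=cv2.cvtColor(c['pixels'],cv2.COLOR_RGB2HSV);P=cloud(c)
g=(hsv[...,1]<50)&(hsv[...,2]>110); g[:,:232]=0;g[:,411:]=0;g[:215]=0;g[300:]=0
k=np.array([(u,np.argmax(g[:,u])-.5) for u in range(236,408) if g[:,u].any()])
q=onplane(c,k,182.6); x=[494.5,-182,38]
for _ in range(8):
    kk=q[np.abs(np.hypot(q[:,0]-x[0],q[:,1]-x[1])-x[2])<1.5]; x,s=circ(kk)
print(x,s,len(kk))
m=np.zeros((480,640),bool); m[230:268,265:380]=1
w=P[m&g]; z=np.median(w[:,2]); w=w[abs(w[:,2]-z)<8]; A=np.c_[w[:,:2]-w[:,:2].mean(0),np.ones(len(w))];print(np.linalg.lstsq(A,w[:,2],rcond=None)[0])
E
```

```text
[ 492.64 -182.67   36.69] 0.16 172
[2.20865110e-03 9.73912277e-04 1.82403108e+02]
```

The in-hand flange is level and centred at TCP + (-0.4, -0.3). The target TCP over the tall sleeve is (525.4, 15.1).

Request:
{"name": "play_rows", "arguments": {"deltas": [[0.05,0.4,0,0,0,0,-1],[0.12,0.8,0,0,0,0,-1],[0.15,0.9,0,0,0,0,-1],[0.15,0.9,0,0,0,0,-1],[0.15,0.9,0,0,0,0,-1],[0.1,0.7,0,0,0,0,-1],[0.06,0.33,0,0,0,0,-1],[0,0,0,0,0,0,-1]]}}

```text
time_s: 5.08
eef_pos: [525.3, 17.7, 189.7]
ee_rot: [-0.001, -0.003, 1.0, 0.001]
force: [0.0, -0.5, -5.1]
grip_width: 0.269
```

Request:
{"name": "play_rows", "arguments": {"deltas": [[0,0,-0.3,0,0,0,-1],[0,0,-0.3,0,0,0,-1],[0,0,0,0,0,0,-1],[0,0,0,0,0,0,-1]]}}

```text
time_s: 5.42
eef_pos: [525.2, 14.3, 166.3]
ee_rot: [-0.001, -0.001, 1.0, 0.0]
force: [-0.3, 0.2, -4.7]
grip_width: 0.27
```

```bash
python3 - <<'E'
from h import *
s=sensors.sense();print(s['time_s'],s['eef_pos'],s['force'],s['grip_width'])
c=cap('wrist');np.save('w4.npy',c,allow_pickle=True)
# bore rim visible arc: outer rim of sleeve from the depth mask
P=cloud(c); m=(np.hypot(P[...,0]-525,P[...,1]-15)<55)&(np.abs(P[...,2]-88)<6)
m=cv2.medianBlur(m.astype(np.uint8)*255,5); v,u=np.nonzero(m); print(len(u),u.min(),u.max(),v.min(),v.max())
k=np.array([(x,np.argmax(m[:,x]>0)-.5) for x in range(u.min()+4,u.max()-4) if m[:,x].any()])
q=onplane(c,k,88); x=np.array([525,15,41.5])
for _ in range(8):
    kk=q[np.abs(np.hypot(q[:,0]-x[0],q[:,1]-x[1])-x[2])<2]; x,sd=circ(kk)
print('sleeve outer arc',x,sd,len(kk))
save(c,'w4.png')
E
```

```text
5.4167 [525.22312882  14.31590442 166.26611048] [-0.30282424  0.22793747 -4.67200973] 0.2701437484344945
4819 250 394 180 251
sleeve outer arc [524.49  14.58  41.22] 0.18 136
```

View pics/w4.png

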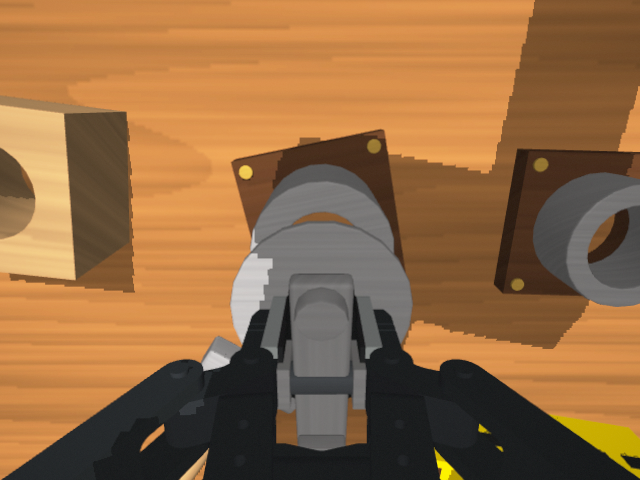

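The gauge is above the tall sleeve, with the bore just visible at (320,217) behind the flange. The re-measured sleeve centre is about (525.2, 14.7). I'll lower in steps.

Request:
{"name": "play_rows", "arguments": {"deltas": [[0.01,0.02,-0.2,0,0,0,-1],[0,0,-0.3,0,0,0,-1],[0,0,-0.3,0,0,0,-1],[0,0,-0.25,0,0,0,-1],[0,0,-0.1,0,0,0,-1],[0,0,-0.05,0,0,0,-1],[0,0,0,0,0,0,-1]]}}

```text
time_s: 6.05
eef_pos: [526.3, 15.6, 119.2]
ee_rot: [-0.0, -0.001, 1.0, 0.0]
force: [0.1, -1.2, -5.9]
grip_width: 0.272
```

Request:
{"name": "play_rows", "arguments": {"deltas": [[0,0,-0.1,0,0,0,-1],[0,0,-0.1,0,0,0,-1],[0,0,-0.05,0,0,0,-1],[0,0,0,0,0,0,-1]]}}

```text
time_s: 6.38
eef_pos: [526.0, 15.7, 108.9]
ee_rot: [-0.0, -0.002, 1.0, 0.0]
force: [0.5, -0.5, -5.8]
grip_width: 0.268
```

Request:
{"name": "play_rows", "arguments": {"deltas": [[-0.01,-0.01,-0.07,0,0,0,-1],[0,0,-0.05,0,0,0,-1],[0,0,-0.05,0,0,0,-1],[0,0,0,0,0,0,-1],[0,0,0,0,0,0,-1]]}}

```text
time_s: 6.8
eef_pos: [525.8, 15.3, 102.4]
ee_rot: [-0.0, -0.001, 1.0, 0.0]
force: [-0.3, -0.7, -4.8]
grip_width: 0.271
```

Request:
{"name": "play_rows", "arguments": {"deltas": [[0,0,-0.03,0,0,0,-1],[0,0,-0.03,0,0,0,-1],[0,0,0,0,0,0,-1],[0,0,0,0,0,0,-1]]}}

```text
time_s: 7.13
eef_pos: [526.0, 15.2, 101.0]
ee_rot: [0.0, -0.002, 1.0, -0.0]
force: [-5.4, 0.3, 6.4]
grip_width: 0.269
```

It is seated: contact came at TCP z 101.0, which puts the flange underside at 88. I'll release the grip and rise.

Request:
{"name": "play_rows", "arguments": {"deltas": [[0,0,0,0,0,0,-0.3],[0,0,0,0,0,0,-0.1],[0,0,0,0,0,0,0.3],[0,0,0,0,0,0,0.6],[0,0,0,0,0,0,0.6],[0,0,0,0,0,0,0.6]]}}

```text
time_s: 7.63
eef_pos: [525.9, 15.3, 100.1]
ee_rot: [0.0, -0.002, 1.0, -0.0]
force: [0.1, 0.5, 0.0]
grip_width: 0.802
```

Request:
{"name": "play_rows", "arguments": {"deltas": [[0,0,0.4,0,0,0,0.6],[0,0,0.7,0,0,0,0.6],[0,0,0.9,0,0,0,0.6],[-0.4,0,0.6,0,0,0,0],[-0.5,0,0,0,0,0,-1],[0,0,0,0,0,0,-1],[0,0,0,0,0,0,-1],[0,0,0,0,0,0,-1]]}}

```text
time_s: 8.3
eef_pos: [490.1, 15.2, 203.8]
ee_rot: [-0.0, -0.001, 1.0, 0.0]
force: [-0.1, -0.2, -0.2]
grip_width: 0.084
```

```bash
python3 - <<'E'
from h import *
s=sensors.sense();print(s['time_s'],s['eef_pos'],s['force'],s['grip_width'])
c=cap('wrist');save(c,'w5.png');np.save('w5.npy',c,allow_pickle=True)
E
```

```text
8.3 [490.09623039  15.23687419 203.75844094] [-0.09046879 -0.1710043  -0.18652581] 0.08408989381076308
```

View pics/w5.png

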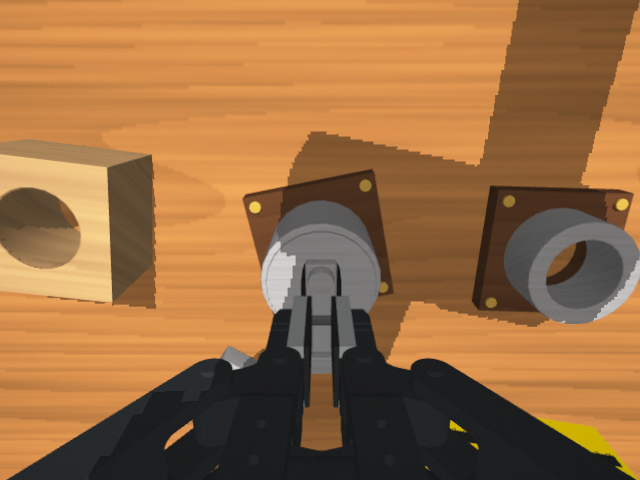

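The gauge is seated in the tall sleeve, with its flange concentric with the rim at about (320,265). The fingers are nearly shut. I'll check the flange height and pad location, and locate the now-empty stand hole.

```bash
python3 - <<'E'
from h import *
c=np.load('w5.npy',allow_pickle=True).item()
P=cloud(c)
print('release pad',P[276:284,314:326].reshape(-1,3).round(1).mean(0), np.median(P[262:268,312:330].reshape(-1,3),0))
for b in((235,255,300,345),(270,290,280,295),(270,290,350,368)):
    w=P[b[0]:b[1],b[2]:b[3]].reshape(-1,3); print(b,np.median(w,0).round(1))
m=(np.hypot(P[...,0]-525,P[...,1]-15)<48)&(np.abs(P[...,2]-93)<4)
w=P[m];A=np.c_[w[:,:2]-w[:,:2].mean(0),np.ones(len(w))];print('flange plane',np.linalg.lstsq(A,w[:,2],rcond=None)[0].round(3))
# stand hole in this view: boundary of the wood top ring
st=((np.abs(P[...,2]-75)<4)&(P[...,1]<-120)&(P[...,1]>-240)).astype(np.uint8)*255
cs,h=cv2.findContours(cv2.medianBlur(st,5),cv2.RETR_CCOMP,cv2.CHAIN_APPROX_NONE)
for k in range(len(cs)):
    if h[0][k][3]>=0 and cv2.contourArea(cs[k])>500: print('hole',circ(onplane(c,cs[k][:,0],75)))
E
```

```text
release pad [495.35        14.10104167 153.10208333] [489.25825707  14.62093129 147.20740389]
(235, 255, 300, 345) [497.   15.6  92.9]
(270, 290, 280, 295) [522.3  -8.   92.8]
(270, 290, 350, 368) [521.9  40.4  92.9]
flange plane [6.0000e-03 0.0000e+00 9.2756e+01]
```

Request:
{"name": "play_rows", "arguments": {"deltas": [[-0.08,0,-0.3,0,0,0,-1],[0,0,-0.3,0,0,0,-1],[0,0,-0.2,0,0,0,-1],[0,0,-0.1,0,0,0,-1],[0,0,-0.1,0,0,0,-1],[0,0,0,0,0,0,-1],[0,0,0,0,0,0,-1]]}}

```text
time_s: 8.93
eef_pos: [486.8, 15.3, 164.2]
ee_rot: [0.0, -0.002, 1.0, -0.0]
force: [0.0, -0.5, 0.2]
grip_width: 0.002
```

Request:
{"name": "play_rows", "arguments": {"deltas": [[0.03,0,-0.2,0,0,0,-1],[0,0,-0.15,0,0,0,-1],[0,0,-0.1,0,0,0,-1],[0,0,-0.1,0,0,0,-1],[0,0,0,0,0,0,-1]]}}

```text
time_s: 9.35
eef_pos: [487.3, 15.4, 141.3]
ee_rot: [-0.001, -0.002, 1.0, 0.0]
force: [-0.1, 0.1, -0.6]
grip_width: 0.0
```

Request:
{"name": "play_rows", "arguments": {"deltas": [[0,0,-0.05,0,0,0,-1],[0,0,-0.05,0,0,0,-1],[0,0,0,0,0,0,-1]]}}

```text
time_s: 9.6
eef_pos: [487.5, 15.3, 137.9]
ee_rot: [-0.0, -0.002, 1.0, 0.0]
force: [-3.7, 0.2, 2.2]
grip_width: 0.002
```

Request:
{"name": "play_rows", "arguments": {"deltas": [[0,0,-0.03,0,0,0,-1],[0,0,-0.02,0,0,0,-1],[0,0,0,0,0,0,-1]]}}

```text
time_s: 9.85
eef_pos: [487.6, 15.3, 136.6]
ee_rot: [-0.0, -0.002, 1.0, -0.0]
force: [-7.4, 0.4, 9.0]
grip_width: 0.004
```

Request:
{"name": "play_rows", "arguments": {"deltas": [[0,0,0.3,0,0,0,-1],[0,0,0.5,0,0,0,-1],[0,0,0.5,0,0,0,-1],[0,0,0.3,0,0,0,-1],[0,0,0,0,0,0,-1]]}}

```text
time_s: 10.27
eef_pos: [489.3, 15.1, 202.4]
ee_rot: [0.003, -0.001, 1.0, -0.0]
force: [-0.0, -0.2, -0.9]
grip_width: -0.0
```

```bash
python3 - <<'E'
from h import *
s=sensors.sense();print(s['time_s'],s['eef_pos'],s['force'])
c=cap('wrist');P=cloud(c)
m=(np.abs(P[...,1]-15)<7)
for x in range(488,568,6):
    w=P[m&(abs(P[...,0]-x)<2)&(P[...,2]<170)&(P[...,2]>85)]; print(x,len(w),np.percentile(w[:,2],[10,50,90]).round(1) if len(w) else '')
s=cap('side');save(s,'s5.png',(270,220,410,345),4);P=cloud(s)
m=(np.abs(P[...,1]-15)<7)
for x in range(488,568,6):
    w=P[m&(abs(P[...,0]-x)<2)&(P[...,2]<170)&(P[...,2]>85)]; print(x,len(w),np.percentile(w[:,2],[10,50,90]).round(1) if len(w) else '')
E
```

```text
10.2667 [489.28986848  15.06178438 202.39661088] [-0.01614548 -0.17874409 -0.89614085]
488 372 [ 87.6 124.8 135.5]
494 318 [ 92.4 135.8 137.3]
500 173 [ 92.5 131.7 137.9]
506 182 [132.5 133.6 134.8]
512 118 [134.1 135.1 135.8]
518 0 
524 0 
530 0 
536 0 
542 0 
548 0 
554 0 
560 0 
566 0 
488 21 [ 87.8  92.8 136.3]
494 23 [ 92.5  95.4 137.8]
500 26 [ 92.7 113.1 137.2]
506 21 [ 92.6 132.6 134.7]
512 14 [129.6 135.6 137.1]
518 13 [128.3 137.  137.9]
524 13 [139.2 140.2 141.3]
530 12 [140.  140.3 141.2]
536 23 [126.  140.9 142.2]
542 21 [124.9 141.4 143.7]
548 28 [ 92.3 143.6 150.3]
554 27 [ 92.5 144.4 153.4]
560 25 [ 92.9  94.5 154.2]
566 3 [87.4 87.8 88.2]
```

View pics/s5.png

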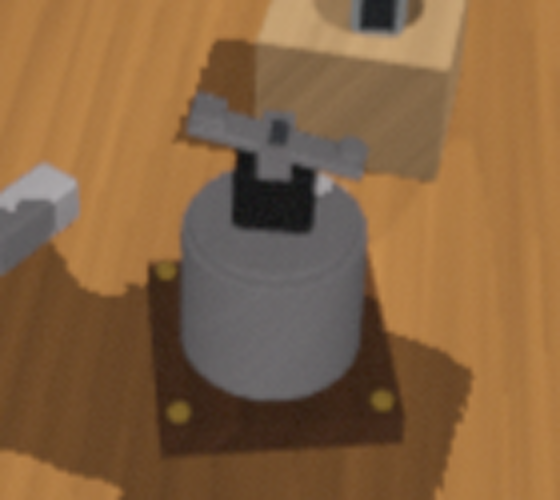

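The side view shows the rocker flipped: the pad towards the robot is down (137) and the far square lock pad is up (153-154). The flange is flat on the rim. Next I'll press lock.

Request:
{"name": "play_rows", "arguments": {"deltas": [[0.6,0,0,0,0,0,-1],[0.7,0,0,0,0,0,-1],[0.53,0,-0.1,0,0,0,-1],[0,0,-0.3,0,0,0,-1],[0,0,-0.4,0,0,0,-1],[0,0,-0.3,0,0,0,-1],[0,0,-0.1,0,0,0,-1],[0,0,0,0,0,0,-1]]}}

```text
time_s: 11.03
eef_pos: [560.4, 15.4, 150.4]
ee_rot: [-0.001, -0.001, 1.0, 0.0]
force: [0.4, 0.4, 0.1]
grip_width: -0.001
```

Request:
{"name": "play_rows", "arguments": {"deltas": [[0,0,-0.1,0,0,0,-1],[0,0,-0.1,0,0,0,-1],[0,0,-0.07,0,0,0,-1],[0,0,0,0,0,0,-1]]}}

```text
time_s: 11.37
eef_pos: [561.8, 15.1, 141.7]
ee_rot: [0.001, -0.001, 1.0, -0.0]
force: [3.0, -0.1, 3.4]
grip_width: 0.001
```

Request:
{"name": "play_rows", "arguments": {"deltas": [[0,0,-0.06,0,0,0,-1],[0,0,-0.05,0,0,0,-1],[0,0,0,0,0,0,-1],[0,0,0,0,0,0,-1]]}}

```text
time_s: 11.7
eef_pos: [562.2, 15.1, 138.1]
ee_rot: [0.002, -0.001, 1.0, -0.0]
force: [5.9, -0.6, 7.1]
grip_width: -0.002
```

Request:
{"name": "play_rows", "arguments": {"deltas": [[0,0,-0.04,0,0,0,-1],[0,0,0,0,0,0,-1],[0,0,0,0,0,0,-1]]}}

```text
time_s: 11.95
eef_pos: [562.4, 15.1, 137.6]
ee_rot: [0.003, -0.002, 1.0, -0.0]
force: [2.2, 1.3, 15.0]
grip_width: -0.001
```

Request:
{"name": "play_rows", "arguments": {"deltas": [[0,0,0.3,0,0,0,-1],[0,0,0.6,0,0,0,-1],[0,0,0.7,0,0,0,-0.5],[-0.4,0,0.05,0,0,0,0.5],[-0.5,0,0,0,0,0,0.7],[0,0,0,0,0,0,0.7],[0,0,0,0,0,0,0.7]]}}

```text
time_s: 12.53
eef_pos: [524.2, 15.4, 201.2]
ee_rot: [-0.001, -0.001, 1.0, 0.0]
force: [0.9, 0.2, 0.7]
grip_width: 0.709
```

```bash
python3 - <<'E'
from h import *
s=sensors.sense();print(s['time_s'],s['eef_pos'],s['ee_rot'],s['force'],s['grip_width'])
for n in('side','wrist'):
  P=cloud(cap(n)); m=(np.abs(P[...,1]-15)<6)
  for x in (491,495,500,512,536,548,554,558,562):
    w=P[m&(abs(P[...,0]-x)<2)&(P[...,2]<160)&(P[...,2]>85)]; print(n,x,len(w),np.percentile(w[:,2],[10,50,90]).round(1) if len(w) else '')
m=(np.hypot(P[...,0]-525,P[...,1]-15)<38)&(np.abs(P[...,2]-93)<4)
w=P[m];A=np.c_[w[:,:2]-w[:,:2].mean(0),np.ones(len(w))];print('flange plane',np.linalg.lstsq(A,w[:,2],rcond=None)[0].round(3))
E
```

```text
12.5333 [524.22646948  15.35276026 201.15533443] [-6.78449194e-04 -1.41429781e-03  9.99998768e-01  6.14290505e-05] [0.94793874 0.22930905 0.70631198] 0.7090723157635576
side 491 25 [ 91.5  94.8 154. ]
side 495 18 [ 92.8 123.6 153.8]
side 500 20 [ 92.4  93.8 152.7]
side 512 19 [125.7 142.  144. ]
side 536 15 [125.8 136.6 137.6]
side 548 16 [ 92.7 113.  135. ]
side 554 22 [ 92.5 137.1 138.2]
side 558 20 [ 92.6 114.8 137.1]
side 562 16 [ 92.  114.7 136.5]
wrist 491 407 [ 92.3 147.8 153.5]
wrist 495 303 [ 92.5 152.5 153.8]
wrist 500 215 [ 92.9 151.7 152.6]
wrist 512 146 [141.9 142.6 143.5]
wrist 536 121 [135.7 136.5 137.2]
wrist 548 120 [132.7 133.4 134. ]
wrist 554 189 [134.3 137.3 138.4]
wrist 558 117 [136.3 137.  137.6]
wrist 562 107 [135.2 136.  136.8]
flange plane [3.0000e-03 1.0000e-03 9.2769e+01]
```

It is locked: lock pad at 137, release pad at 153, flange level at 93. Regrasping.

Request:
{"name": "play_rows", "arguments": {"deltas": [[0.03,0,-0.4,0,0,0,0.7],[0,0,-0.6,0,0,0,0.7],[0,0,-0.6,0,0,0,0.7],[0,0,-0.5,0,0,0,0.7],[0,0,-0.3,0,0,0,0.7],[0,0,-0.12,0,0,0,0.7],[0,0,0,0,0,0,0.7],[0,0,0,0,0,0,0.7]]}}

```text
time_s: 13.3
eef_pos: [526.7, 15.2, 100.9]
ee_rot: [0.0, -0.002, 1.0, -0.0]
force: [1.0, 1.3, 0.5]
grip_width: 0.847
```

Request:
{"name": "play_rows", "arguments": {"deltas": [[0,0,0,0,0,0,0],[0,0,0,0,0,0,-0.3],[0,0,0,0,0,0,-0.6],[0,0,0,0,0,0,-0.8],[0,0,0,0,0,0,-1],[0,0,0,0,0,0,-1],[0,0,0,0,0,0,-1]]}}

```text
time_s: 13.88
eef_pos: [526.5, 15.2, 101.1]
ee_rot: [0.0, -0.001, 1.0, -0.0]
force: [-1.1, 0.4, 6.2]
grip_width: 0.274
```

Lift slowly and straight to begin with. The locked tips are at bore size, so sliding friction is expected.

Request:
{"name": "play_rows", "arguments": {"deltas": [[0,0,0.08,0,0,0,-1],[0,0,0.12,0,0,0,-1],[0,0,0.15,0,0,0,-1],[0,0,0.15,0,0,0,-1]]}}

```text
time_s: 14.22
eef_pos: [526.1, 15.3, 120.7]
ee_rot: [-0.0, -0.001, 1.0, 0.0]
force: [0.9, -0.1, -5.4]
grip_width: 0.273
```

Request:
{"name": "play_rows", "arguments": {"deltas": [[0,0,0.2,0,0,0,-1],[0,0,0.3,0,0,0,-1],[0,0,0.3,0,0,0,-1],[0,0,0.3,0,0,0,-1],[0,0,0.3,0,0,0,-1],[0,0,0.3,0,0,0,-1],[0,0,0.1,0,0,0,-1],[0,0,0,0,0,0,-1]]}}

```text
time_s: 14.88
eef_pos: [526.3, 15.3, 193.6]
ee_rot: [0.001, -0.002, 1.0, -0.0]
force: [0.5, 0.4, -5.7]
grip_width: 0.273
```

```bash
python3 - <<'E'
from h import *
s=sensors.sense();print(s['time_s'],s['eef_pos'],s['force'],s['grip_width'])
c=cap('wrist');np.save('w7.npy',c,allow_pickle=True)
t=cap('side');save(t,'s7.png',(270,170,410,300),5);np.save('s7.npy',t,allow_pickle=True)
E
```

```text
14.8833 [526.34513633  15.28754291 193.64957092] [ 0.51430715  0.44483324 -5.68747312] 0.273264644976173
```

View pics/s7.png

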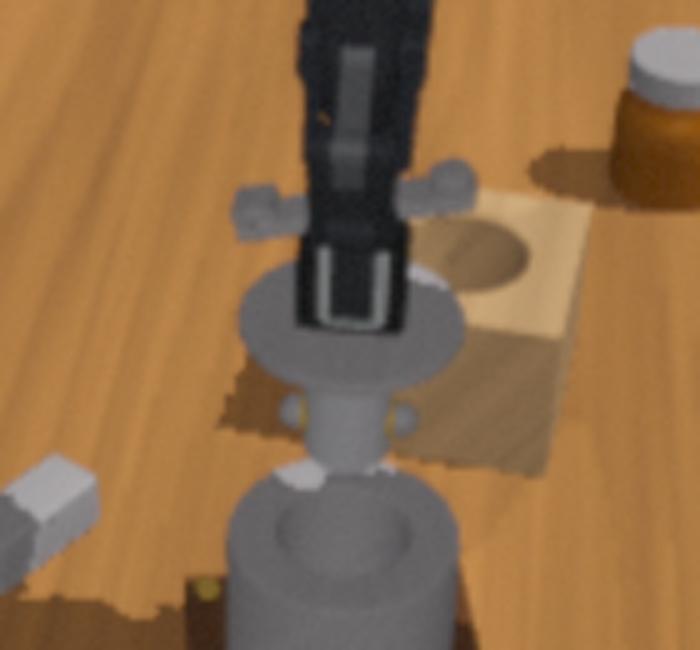

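Both plungers are out symmetrically, with tips near crop (281,410) and (418,418). The square pad is on the left and low, and the rocker is unchanged. I'll check the span and move to the stand.

Request:
{"name": "play_rows", "arguments": {"deltas": [[-0.05,-0.4,0,0,0,0,-1],[-0.12,-0.8,0,0,0,0,-1],[-0.15,-0.9,0,0,0,0,-1],[-0.15,-0.9,0,0,0,0,-1],[-0.15,-0.9,0,0,0,0,-1],[-0.1,-0.7,0,0,0,0,-1],[-0.08,-0.33,0,0,0,0,-1],[0,0,-0.2,0,0,0,-1]]}}

```text
time_s: 15.65
eef_pos: [493.8, -184.8, 184.6]
ee_rot: [0.0, 0.0, 1.0, -0.001]
force: [0.6, 0.0, -4.6]
grip_width: 0.272
```

Request:
{"name": "play_rows", "arguments": {"deltas": [[0,0,-0.2,0,0,0,-1],[0,0,0,0,0,0,-1],[0,0,0,0,0,0,-1]]}}

```text
time_s: 15.9
eef_pos: [494.0, -180.6, 175.5]
ee_rot: [-0.001, -0.002, 1.0, 0.001]
force: [1.0, -0.1, -5.2]
grip_width: 0.27
```

```bash
python3 - <<'E'
from h import *
t=np.load('s7.npy',allow_pickle=True).item()
d=rays(t,np.array([(281,410),(418,418)])/5+[270,170]); p=t['pos']+d*((15.2-t['pos'][1])/d[:,1])[:,None]; print('tips',p.round(1),np.linalg.norm(p[0]-p[1]))
s=sensors.sense();print(s['time_s'],s['eef_pos'],s['ee_rot'],s['force'])
c=cap('wrist');save(c,'w8.png')
P=cloud(c);hsv=cv2.cvtColor(c['pixels'],cv2.COLOR_RGB2HSV)
g=(hsv[...,1]<50)&(hsv[...,2]>110); g[:,:232]=0;g[:,411:]=0;g[:205]=0;g[300:]=0
zf=s['eef_pos'][2]-8
k=np.array([(u,np.argmax(g[:,u])-.5) for u in range(236,408) if g[:,u].any()]); q=onplane(c,k,zf); x=[s['eef_pos'][0],s['eef_pos'][1],38]
for _ in range(8):
    kk=q[np.abs(np.hypot(q[:,0]-x[0],q[:,1]-x[1])-x[2])<1.5]; x,sd=circ(kk)
print('flange',x,sd,len(kk),'near edge x',x[0]-x[2]+38)
w=P[230:268,270:375].reshape(-1,3); w=w[abs(w[:,2]-zf)<5]; A=np.c_[w[:,:2]-w[:,:2].mean(0),np.ones(len(w))];print('tilt',np.linalg.lstsq(A,w[:,2],rcond=None)[0].round(4))
# hole edge arc: wood top -> below, near side
for uv in((493-29.5,-182.4),): print('expect near hole edge px',proj(c,[uv[0],uv[1],75]))
m=(np.abs(P[...,2]-75)<4)
k=[]
for u in range(295,350):
    col=np.nonzero(m[:,u])[0]; col=col[(col>120)&(col<260)]
    if len(col):
        r=col[0]
        while r+1<260 and (m[r+1,u] or m[r+2,u]): r+=1
        k.append((u,r+.5))
print('hole near arc',circ(onplane(c,k,75)),onplane(c,k[len(k)//2],75),len(k))
E
```

```text
tips [[548.4  15.2 140.4]
 [501.2  15.2 141.8]] 47.149818240175314
15.9 [ 494.0045195  -180.63866701  175.52687915] [-9.33704907e-04 -2.11269654e-03  9.99997073e-01  7.20436754e-04] [ 1.04588905 -0.07067556 -5.17548974]
flange [ 491.88 -181.04   36.61] 0.16 172 near edge x 493.27
tilt [1.000000e-04 2.900000e-03 1.672516e+02]
expect near hole edge px [[318.68679235 191.83236794]]
hole near arc (array([ 492.61, -182.36,   28.78]), np.float64(0.17)) [[ 463.90078456 -180.39102553   75.        ]] 55
```

View pics/w8.png

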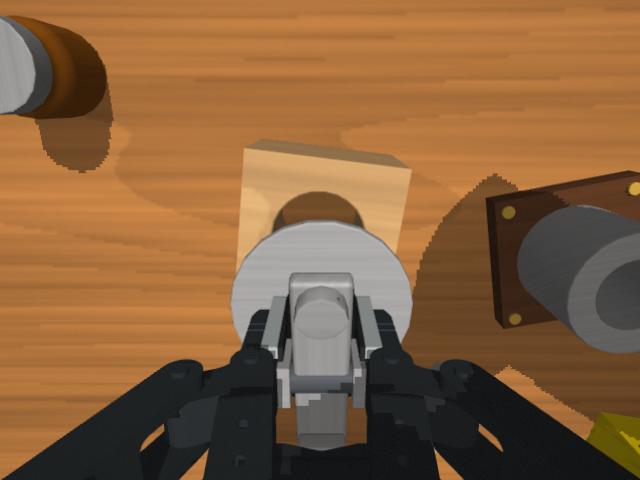

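The gauge is over the stand, with the hole arc at (318,192). The measured tip span is 47 mm against 48. The flange is at (493.3, -181.0) and the hole at (493.1, -182.4), so I'll shift y slightly and lower.

Request:
{"name": "play_rows", "arguments": {"deltas": [[0,-0.03,-0.2,0,0,0,-1],[0,0,-0.35,0,0,0,-1],[0,0,-0.35,0,0,0,-1],[0,0,-0.35,0,0,0,-1],[0,0,-0.35,0,0,0,-1],[0,0,-0.25,0,0,0,-1],[0,0,-0.1,0,0,0,-1],[0,0,0,0,0,0,-1]]}}

```text
time_s: 16.62
eef_pos: [494.0, -182.8, 97.7]
ee_rot: [-0.001, -0.002, 1.0, 0.0]
force: [-0.2, 0.4, -4.9]
grip_width: 0.272
```

Request:
{"name": "play_rows", "arguments": {"deltas": [[0,0,-0.05,0,0,0,-1],[0,0,-0.05,0,0,0,-1],[0,0,0,0,0,0,-1],[0,0,0,0,0,0,-1]]}}

```text
time_s: 16.95
eef_pos: [494.4, -183.2, 94.9]
ee_rot: [0.0, -0.002, 1.0, -0.0]
force: [0.0, -0.4, -4.3]
grip_width: 0.272
```

Request:
{"name": "play_rows", "arguments": {"deltas": [[0,0,-0.06,0,0,0,-1],[0,0,-0.06,0,0,0,-1],[0,0,-0.04,0,0,0,-1],[0,0,0,0,0,0,-1],[0,0,0,0,0,0,-1]]}}

```text
time_s: 17.37
eef_pos: [494.2, -183.1, 88.1]
ee_rot: [-0.0, -0.001, 1.0, -0.0]
force: [-0.7, -0.5, -2.3]
grip_width: 0.272
```

Request:
{"name": "play_rows", "arguments": {"deltas": [[0,0,-0.02,0,0,0,-1],[0,0,0,0,0,0,-1],[0,0,0,0,0,0,-1]]}}

```text
time_s: 17.62
eef_pos: [494.2, -183.1, 88.1]
ee_rot: [0.0, -0.002, 1.0, -0.0]
force: [-4.9, 1.9, 6.0]
grip_width: 0.271
```

Seated. Open and rise.

Request:
{"name": "play_rows", "arguments": {"deltas": [[0,0,0,0,0,0,-0.3],[0,0,0,0,0,0,-0.1],[0,0,0,0,0,0,0.3],[0,0,0,0,0,0,0.6],[0,0,0,0,0,0,0.6],[0,0,0,0,0,0,0.6]]}}

```text
time_s: 18.12
eef_pos: [494.3, -183.2, 87.3]
ee_rot: [0.0, -0.001, 1.0, -0.0]
force: [-0.7, 0.1, 0.6]
grip_width: 0.796
```

Request:
{"name": "play_rows", "arguments": {"deltas": [[0,0,0.4,0,0,0,0.6],[0,0,0.7,0,0,0,0.6],[0,0,0.8,0,0,0,0.6],[0,0,0.8,0,0,0,0.6],[0,0,0.8,0,0,0,0.6],[0,0,0,0,0,0,0.6],[0,0,0,0,0,0,0.6]]}}

```text
time_s: 18.7
eef_pos: [494.7, -183.4, 228.5]
ee_rot: [0.001, -0.001, 1.0, -0.001]
force: [-0.4, -1.1, -0.4]
grip_width: 0.8
```

```bash
python3 - <<'E'
from h import *
s=sensors.sense();print(s['time_s'],s['eef_pos'],s['force'],s['grip_width'])
c=cap('wrist');P=cloud(c);d=cap('side')
cv2.imwrite('pics/fin.png',np.hstack([c['pixels'][60:400,150:470],cv2.resize(d['pixels'][150:290,280:420],(340,340))])[:,:,::-1])
m=(np.hypot(P[...,0]-493.5,P[...,1]+182.5)<36)&(np.abs(P[...,2]-80)<4)
w=P[m];A=np.c_[w[:,:2]-w[:,:2].mean(0),np.ones(len(w))];print('flange plane',np.linalg.lstsq(A,w[:,2],rcond=None)[0].round(3))
m=np.abs(P[...,1]+182.5)<6
for x in(462,524,528):
    v=P[m&(abs(P[...,0]-x)<2)&(P[...,2]>85)&(P[...,2]<160)]; print(x,np.percentile(v[:,2],[50,90]).round(1))
t=cap('top')
for n,uv,z in(('jar',(425,303),75),('hh',(304,205),20)): print(n,np.median(cloud(t)[uv[1]-3:uv[1]+4,uv[0]-3:uv[0]+4].reshape(-1,3),0).round(1))
E
```

```text
18.7 [ 494.67289053 -183.39509286  228.54950019] [-0.38943341 -1.06777335 -0.43469468] 0.8000099819328171
flange plane [3.0000e-03 1.0000e-03 7.9841e+01]
462 [140.4 141.4]
524 [124.6 125.4]
528 [123.7 124.3]
jar [ 392.4 -360.9   75.4]
hh [662.8 -49.   26.2]
```

View pics/fin.png

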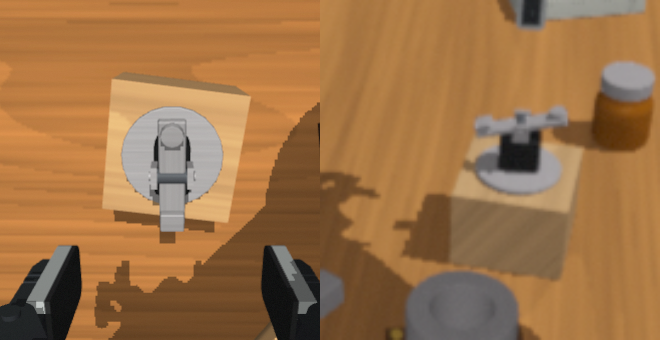

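The gauge stands upright in the stand with its flange flat at (172,155). The lock pad is down at (172,222) and the release pad is up. The jar is where it was. Handing in.

```bash
python3 -c "
from rig import order; print(order.finish_job())"
```

```text
the job is handed in; nothing more can be done
None
```

The gauge went from its stand into the tall sleeve and was released and locked there with its flange on the rim. It is now back upright in its stand, still locked, and the job was handed in at about 19 s of the 72 s allowed.

**Seating in the sleeve:** the flange top measured 92.8 mm and level, against 93 mm expected. The rocker flipped to released (release pad at 137 mm, lock pad at 153–154 mm) and then back to locked (lock pad 137 mm, release pad 153 mm). The highest reading I saw was about 15 N, while pressing the lock pad.

**Bore size:** after withdrawal, the span over the plunger tips measured about 47 mm from one side view, against 48 mm expected. That is within the camera's accuracy. I did not measure the span again once the gauge was back in the stand.

**Back in the stand:** the flange top is at 79.8 mm and level. The lock pad is down at 124 mm and the release pad is up at 140–141 mm. The gripper is open and clear of everything.

**Bystanders:** the jar measured where it started, within 1 mm. The hammer head agreed within 2 mm in position. Its height read 26 mm, where I had assumed 20 mm at the start rather than measuring it.

**Disagreement:** early on, the side camera put the tall sleeve about 4 mm further along y than the wrist and top cameras. I used the wrist and top values, and the gauge went into the bore without side load.

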